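Make up two tea kits on their trays

ROBOT

A 6-joint arm with a two-finger parallel gripper is mounted at the origin on the work surface. World frame = base frame: x ahead of the robot, y to its left, z up, the work surface at z = 0. Lengths are in m, angles in rad, forces in N, time in s.
With the tool pointing down it reaches from about 0.15 to 0.775 m from the base axis. Payload 6.1 kg.
Tool frame: the origin (TCP) lies at the very end of the fingers, on their centre line; the grasp point (between the pads) lies 19 mm behind it; y points along the fingers, x is the direction in which the jaws open and shut, and the axes are right-handed (so a half turn about y gives the same grasp; the last joint's range is limited). The gripper opens to 85 mm and grips with 20 to 120 N. Pads are 22 mm wide; open, the fingers measure 114 mm over their backs; the gripper's body (76 mm by 85 mm) begins 54 mm behind the grasp point. The pads swing forward as they close: fully open they stand 13 mm farther back than shut.
Start: joints at [1.294, 0.126, -0.04, 1.405, 0, 1.571], TCP at [0.143, 0.505, 0.231] pointing down, gripper open.
Joint ranges: [-2.72, 2.72], [-0.95, 1.95], [-1.27, 1.35], [-1.78, 2.02], [-1.46, 1.47], [-3.14, 3.14]. Speed limits (rad/s): [2.39, 2.39, 3.01, 3.14, 3.14, 3.14].

INTERFACE

Orientations are given as a unit quaternion [x, y, z, w].
In Python, from rig import ctrl gives the robot as it stands.
- The arm moves only by the shell command python3 -m pendant 'ROWS' [FORCE]. ROWS is a JSON object of lists of equal length, an entry for each row: "gripper": the opening, from -1 (shut) to 1 (fully open); "travel": the shift along the world's x, y, z in m, a list of three; "turn": the turn about the world's z in rad. A call has 1 to 8 rows; each row is the pose to reach, as a shift and turn from the pose measured when the call began; what a row does not reach only later rows make up. A row lasts 1/10 s, in which the tool goes at most 50 mm and 8.59 degrees, less where a joint would pass 70% of its speed; a pose out of reach is approached as far as the arm can. A call with a gripper value outside its range is refused whole. The fingers move at their own pace and stop on an object; FORCE is the grip in N (left out, the last holds). Time passes only in rows, so rows that repeat a pose let the fingers close. It gives the time, the measured TCP pose, the force and the opening at its end, in the units of the state.
- ctrl.sense(): the state, without advancing time (a new reading comes with each control period).
- ctrl.get_image(name): name is "side" or "top"; returns (picture, depth): 480x640x3 uint8, red, green, blue; 480x640 float32, m along the optical axis (not along the pixel's ray), 0 where there is no reading.
- ctrl.calibration(name): a dict with "intrinsics" (3x3 intrinsics, pixels), "k1" (the pictures are not rectified: a ray, as slopes to the right and down, at radius r is drawn at 1 + k1 r^2 times it, then the intrinsics apply), "R" (3x3) and "t" (3): a world point X has camera coordinates R X + t. Camera axes: x right, y down, z forward; pixel columns grow to the right and rows downward; lengths in m; the calibration is good to about 2 mm. A picture is of the moment at which its call begins. calibration takes no time and is no camera call.
- ctrl.sign_off(): hands the job in, once; it reports no verdict.
The state is a dict: "t": time; "qpos": joint angles; "qvel": joint speeds; "joint_torque": joint torques, N m; "tool_pos": TCP position; "eef_rot": TCP orientation; "ft_force": force on the tool from outside, world axes, zero at the start; "moment": the same for the moment, N m; "width": finger opening in m.
Only numpy, scipy, OpenCV 4.12 (cv2) and the standard library are available. Lean on these libraries where they do the work, as an engineer would, in place of code of your own. Each camera call takes 0.05 s, during which the arm holds its last target.

TASK

Make up the two tea kits: on the round tray, stand the squat lidded jar in the wide ring and the waisted whisk holder in the narrow ring; on the oblong tray, stand the tall lidded jar in the wide ring and the tube-shaped lid rest in the narrow ring. Each must end upright and flat on the tray floor inside its ring, set down gently rather than dropped, and nothing may be tipped over. Leave the open cup where it stands.

Things in the scene. Friction and masses are not known exactly. Their poses are not given: they have to be found in the camera images.
- round_tray: Round brown wooden kit tray, diameter 210 mm. Fixed to the shelf; its floor is 8 mm above the shelf. Two raised ring lips (4 mm thick, 6 mm high, top 14 mm above the shelf) stand on it: the wide ring, inner diameter 84 mm, is centred at x = -46 mm, y = 0, and the narrow ring, inner diameter 64 mm, at x = +54 mm, y = 0 in the tray's own frame. Origin: centre of its underside, z up. It may be turned any way.
- oblong_tray: Oblong brown wooden kit tray, 204 mm (x) by 116 mm (y). Fixed to the shelf; its floor is 8 mm above the shelf. Two raised ring lips (4 mm thick, 6 mm high, top 14 mm above the shelf) stand on it: the wide ring, inner diameter 84 mm, is centred at x = -46 mm, y = 0, and the narrow ring, inner diameter 64 mm, at x = +54 mm, y = 0 in the tray's own frame. Origin: centre of its underside, z up. It may be turned any way.
- squat_jar: Squat orange stoneware jar with a black lacquered lid that is stuck fast to it: straight-sided, diameter 68 mm up to 44 mm, then the lid (diameter 60 mm, to 50 mm) with a small knob (diameter 14 mm, to 58 mm). About 0.22 kg. Origin: centre of its underside, z up along its axis. Loose, round about its axis.
- tall_jar: Tall orange stoneware jar with a black lacquered lid that is stuck fast to it: straight-sided, diameter 54 mm up to 76 mm, then the lid (diameter 46 mm, to 82 mm) with a small knob (diameter 14 mm, to 90 mm). About 0.25 kg. Origin: centre of its underside, z up along its axis. Loose, round about its axis.
- whisk_holder: White porcelain whisk holder, waisted like a spool, 60 mm high: foot and top 48 mm across, straight waist of diameter 36 mm from 16 to 46 mm height, dark shallow disc on its top. About 0.12 kg. Origin: centre of its underside, z up along its axis. Loose, round about its axis.
- lid_rest: White porcelain lid rest: a short straight tube, open at the top, outer diameter 46 mm, 44 mm high, wall 5 mm. About 0.09 kg. Origin: centre of its underside, z up along its axis. Loose, round about its axis.
- open_cup: Open orange stoneware cup without lid, straight-sided, outer diameter 58 mm, 60 mm high, about 0.16 kg; it belongs to neither kit and stays where it is. Origin: centre of its underside, z up along its axis. Loose, round about its axis.
Things that resemble listed ones, but are neither listed nor needed, are in the scene too. What is shaped like the oblong_tray but red is not meant.

How it is judged:
At the end, for the whole second after the job is handed in: Round tray: squat jar in wide ring, whisk holder in narrow; oblong tray: tall jar in wide, lid rest in narrow. Each within 16 mm of ring centre (tray x, y), underside within 4 mm of tray floor, upright to 0.07 rad, at rest; open cup within 20 mm of its start (x of squat_jar in the frame of round_tray between -0.062 and -0.03 m and y of squat_jar in the frame of round_tray between -0.016 and 0.016 m and z of squat_jar in the frame of round_tray between 0.004 and 0.012 m and angle between each of squat_jar, whisk_holder, tall_jar, lid_rest's own z axis and vertical below 0.07 rad and linear speed of each of squat_jar, whisk_holder, tall_jar, lid_rest below 0.02 m/s and angular speed of each of squat_jar, whisk_holder, tall_jar, lid_rest below 0.3 rad/s and x of whisk_holder in the frame of round_tray between 0.038 and 0.07 m and y of whisk_holder in the frame of round_tray between -0.016 and 0.016 m and z of whisk_holder in the frame of round_tray between 0.004 and 0.012 m and x of tall_jar in the frame of oblong_tray between -0.062 and -0.03 m and y of tall_jar in the frame of oblong_tray between -0.016 and 0.016 m and z of tall_jar in the frame of oblong_tray between 0.004 and 0.012 m and x of lid_rest in the frame of oblong_tray between 0.038 and 0.07 m and y of lid_rest in the frame of oblong_tray between -0.016 and 0.016 m and z of lid_rest in the frame of oblong_tray between 0.004 and 0.012 m and distance of open_cup from where it was at the start of the episode below 0.02 m); the robot touches nothing.
It fails at once if the open cup is pushed away or lifted (distance of open_cup from where it was at the start of the episode above 0.02 m).
It fails at once if a jar, the whisk holder, the lid rest or the cup is tipped over (angle between any of squat_jar, tall_jar, whisk_holder, lid_rest, open_cup's own z axis and vertical above 0.6 rad).
It fails at once if a thing is rammed onto a tray (over 60 N between them) (contact force between any of squat_jar, tall_jar, whisk_holder, lid_rest and round_tray above 60 N or contact force between any of squat_jar, tall_jar, whisk_holder, lid_rest and oblong_tray above 60 N).
It fails at once if a thing is dropped: let go to fall faster than 0.6 m/s (a drop of about 18 mm) ((contact force between squat_jar and the fingers below 0.05 N and linear speed of squat_jar above 0.6 m/s) or (contact force between tall_jar and the fingers below 0.05 N and linear speed of tall_jar above 0.6 m/s) or (contact force between whisk_holder and the fingers below 0.05 N and linear speed of whisk_holder above 0.6 m/s) or (contact force between lid_rest and the fingers below 0.05 N and linear speed of lid_rest above 0.6 m/s)).
It also fails if it takes over 106 s, if anything falls off the work surface, if the arm or the gripper's body presses on something with over 40 N, if the wrist force passes 120 N, or if a joint passes its speed limit or range.

## Working session

There is one attempt and no reset: what is moved stays moved. The work goes in short steps, Python scripts to look and compute and a shell command to move; the robot and the scene stay as the last step left them, time stands still between calls to the robot, and variables do not carry over. Pictures are saved under pics/ and viewed, and the job is handed in when it is done.

```bash
mkdir -p pics; ls; python3 - <<'E'
from rig import ctrl
import cv2,numpy as np
s=ctrl.sense();print({k:np.round(v,3) for k,v in s.items()})
for n in("top","side"):
    p,d=ctrl.get_image(n);cv2.imwrite(f"pics/{n}0.png",p[:,:,::-1]);np.savez(f"{n}0.npz",p=p,d=d)
    c=ctrl.calibration(n);print(n,c)
E
```

```text
pics
{'t': np.float64(0.0), 'qpos': array([ 1.294,  0.126, -0.041,  1.405,  0.   ,  1.571]), 'qvel': array([-0.001,  0.001, -0.   , -0.001,  0.   , -0.001]), 'joint_torque': array([ 1.0000e-03, -4.3591e+01,  3.5293e+01,  1.7000e-02,  0.0000e+00,
        0.0000e+00]), 'tool_pos': array([0.143, 0.505, 0.231]), 'eef_rot': array([ 0.565,  0.426, -0.427, -0.564]), 'ft_force': array([-0.329,  0.049,  1.158]), 'moment': array([ 0.021, -0.002, -0.009]), 'width': np.float64(0.085)}
top {'intrinsics': array([[516.14639058,   0.        , 313.79387779],
       [  0.        , 516.14639058, 243.55163629],
       [  0.        ,   0.        ,   1.        ]]), 'k1': -0.011486061708077162, 'R': array([[-0.01839314, -0.99963916, -0.01957673],
       [-0.99833036,  0.01943432, -0.05439482],
       [ 0.05475565,  0.01854355, -0.99832758]]), 't': array([0.01603255, 0.48939952, 0.9852905 ])}
side {'intrinsics': array([[549.10808383,   0.        , 320.91474622],
       [  0.        , 549.10808383, 237.71092362],
       [  0.        ,   0.        ,   1.        ]]), 'k1': -0.014785569545174905, 'R': array([[ 0.91112075, -0.41171667, -0.01866447],
       [-0.2513139 , -0.51911901, -0.81691907],
       [ 0.32665012,  0.74900256, -0.57645023]]), 't': array([-0.46616259,  0.15963845,  0.71795655])}
```

View pics/top0.png

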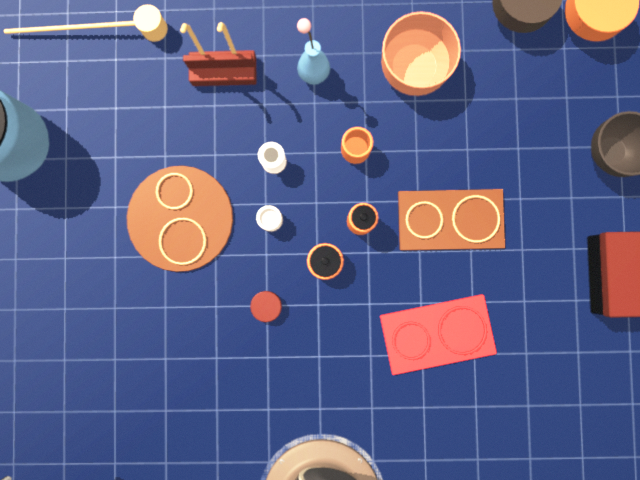

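View pics/side0.png

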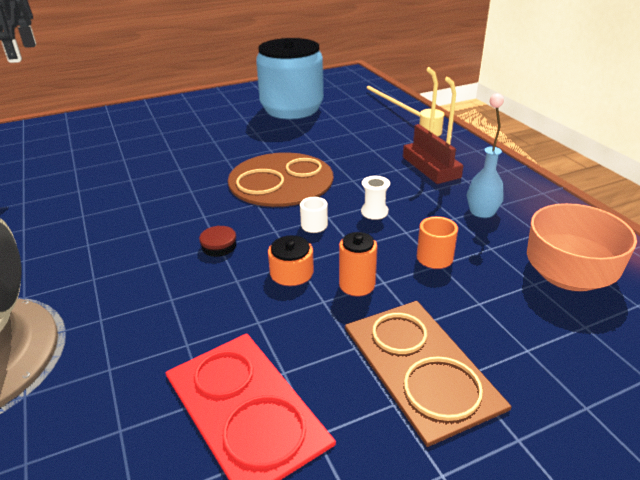

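Candidates in the top image:
- The whisk holder is the waisted white piece at (272,157). The lid rest is the straight white tube at (270,218).
- The squat jar is the wide lidded one at (325,261). The tall jar is the narrow lidded one at (362,218).
- The open cup, without a lid, is at (357,145). The dark-red puck at (266,307) is not needed.
- The brown trays are at (180,218) and (452,219). The red tray at (438,334) is the decoy.

I'll check these in an enlarged crop and measure them.

```bash
cat > h.py <<'E'
import numpy as np,cv2
from rig import ctrl
def cloud(name,d):
    c=ctrl.calibration(name);K=c["intrinsics"];k1=c["k1"]
    v,u=np.mgrid[0:480,0:640].astype(float)
    x=(u-K[0,2])/K[0,0];y=(v-K[1,2])/K[1,1]
    a,b=x.copy(),y.copy()
    for _ in range(5):
        f=1+k1*(a*a+b*b);a=x/f;b=y/f
    P=np.stack([a*d,b*d,d],-1)
    W=(P-c["t"])@c["R"]
    W[d<=0]=np.nan
    return W
def rays(name,uv):
    c=ctrl.calibration(name);K=c["intrinsics"]
    uv=np.atleast_2d(np.array(uv,float));x=(uv-K[:2,2])/[K[0,0],K[1,1]];a=x.copy()
    for _ in range(5): a=x/(1+c["k1"]*(a**2).sum(1,keepdims=True))
    D=np.c_[a,np.ones(len(a))]@c["R"];O=-c["R"].T@c["t"]
    return O,D
def onplane(name,uv,z):
    O,D=rays(name,uv);return (O+D*((z-O[2])/D[:,2])[:,None])[:,:2]
def proj(name,X):
    c=ctrl.calibration(name);X=np.atleast_2d(X);P=X@c["R"].T+c["t"];a=P[:,:2]/P[:,2:]
    a=a*(1+c["k1"]*(a**2).sum(1,keepdims=True));K=c["intrinsics"]
    return a*[K[0,0],K[1,1]]+K[:2,2]
def circ(xy):
    r=cv2.minEnclosingCircle(xy.astype(np.float32));return np.array(r[0]),r[1]
E
python3 - <<'E'
from h import *
T=np.load("top0.npz");S=np.load("side0.npz")
W=cloud("top",T["d"]);V=cloud("side",S["d"])
print("table z top",np.nanmedian(W[360:420,150:250,2]),"side",np.nanmedian(V[280:330,90:160,2]))
R={"whisk":((272,157),22,.06),"lid":((270,218),20,.044),"squat":((325,261),25,.044),"tall":((362,218),22,.076),"cup":((357,145),24,.06)}
for n,((u,v),r,h) in R.items():
    w=W[v-r:v+r,u-r:u+r].reshape(-1,3)
    ok=(w[:,2]>h-.006)&(w[:,2]<h+.004);p=w[ok]
    c,rad=circ(p[:,:2]);print(n,"top",c.round(4),round(rad*2,4),"zmax",np.nanmax(w[:,2]).round(4),ok.sum())
    w=V.reshape(-1,3);ok=(abs(w[:,2]-h)<.005)&(np.hypot(w[:,0]-c[0],w[:,1]-c[1])<.045)
    c2,rad=circ(w[ok][:,:2]);print("   side",c2.round(4),round(rad*2,4),ok.sum())
# rings
hsv=cv2.cvtColor(T["p"],cv2.COLOR_RGB2HSV)
for n,(u,v),r in[("Rn",(174,190),23),("Rw",(183,241),28),("On",(424,219),23),("Ow",(476,218),28)]:
    for cam,D in(("top",T),):
        im=D["p"].astype(int);m=(im[:,:,1]>140)&(im[:,:,0]>170)
        mm=np.zeros_like(m);mm[v-r:v+r,u-r:u+r]=m[v-r:v+r,u-r:u+r]
        ys,xs=np.nonzero(mm);xy=onplane("top",np.c_[xs,ys],.014)
        c,rad=circ(xy);A=np.c_[2*xy,np.ones(len(xy))];q=np.linalg.lstsq(A,(xy**2).sum(1),rcond=None)[0]
        print(n,c.round(4),round(rad*2,4),len(xy),"lsq",q[:2].round(4))
        # side: project and refine
        t=np.linspace(0,2*np.pi,60)
        sm=S["p"].astype(int);sm=(sm[:,:,1]>150)&(sm[:,:,0]>170)&(sm[:,:,2]<190)
        ys,xs=np.nonzero(sm);xy=onplane("side",np.c_[xs,ys],.014);k=np.hypot(*(xy-c).T)<r/516*.95+.006;xy=xy[k]
        c2,rad=circ(xy);print("    side",c2.round(4),round(rad*2,4),len(xy))
top=cv2.resize(T["p"][120:330,110:520],None,fx=1.95,fy=1.95,interpolation=cv2.INTER_CUBIC)
cv2.imwrite("pics/crop0.png",top[:,:,::-1])
E
```

```text
table z top -0.0012878856932664446 side 0.000502484249155668
whisk top [0.6558 0.0843] 0.0482 zmax 0.0639 502
   side [0.6531 0.0824] 0.0501 339
lid top [0.5397 0.0919] 0.0458 zmax 0.0469 179
   side [0.5373 0.0884] 0.0482 228
squat top [ 0.4555 -0.0131] 0.0676 zmax 0.0609 468
   side [ 0.4521 -0.0165] 0.068 357
tall top [ 0.5329 -0.084 ] 0.0539 zmax 0.0918 329
   side [ 0.5302 -0.088 ] 0.0546 308
cup top [ 0.6757 -0.078 ] 0.059 zmax 0.0643 254
   side [ 0.674  -0.0799] 0.0611 373
Rn [0.5983 0.2788] 0.1218 1920 lsq [0.5996 0.2787]
    side [0.5954 0.2752] 0.0808 246
Rw [0.5055 0.263 ] 0.1458 2845 lsq [0.5034 0.2639]
    side [0.5076 0.2593] 0.1124 347
On [ 0.5337 -0.2056] 0.1226 1943 lsq [ 0.5334 -0.2045]
    side [ 0.5337 -0.2057] 0.0967 2187
Ow [ 0.5308 -0.2938] 0.1296 927 lsq [ 0.5317 -0.3008]
    side [ 0.5309 -0.2937] 0.1152 4778
```

View pics/crop0.png

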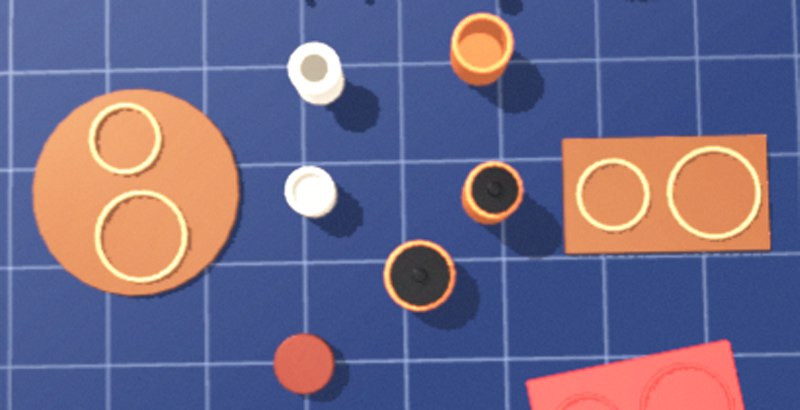

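The crop confirms the identities: lidded squat jar (420,275), lidded tall jar (492,192), open cup (482,48), waisted holder (317,72) and tube (311,192). The ring threshold was too loose, so I'll tighten it.

```bash
python3 - <<'E'
from h import *
T=np.load("top0.npz");S=np.load("side0.npz")
print(T["p"][218,476],T["p"][218,424],T["p"][205,180],S["p"][388,440])
from scipy.optimize import least_squares
res={}
for cam,D,seeds in(("top",T,dict(Rn=(174,190),Rw=(183,241),On=(424,219),Ow=(476,218))),("side",S,dict(Rn=(304,167),Rw=(260,181),On=(400,333),Ow=(443,388)))):
    im=D["p"].astype(int);m=(im[:,:,1]>165)&(im[:,:,0]>190)&(im[:,:,2]<200)&(im[:,:,0]-im[:,:,2]>40)
    ys,xs=np.nonzero(m);xy=onplane(cam,np.c_[xs,ys],.014)
    for n,s in seeds.items():
        R=.034 if n[1]=="n" else .044
        c=onplane(cam,s,.014)[0]
        p=xy[np.hypot(*(xy-c).T)<R+.012]
        f=least_squares(lambda q:np.hypot(*(p-q[:2]).T)-q[2],[*c,R],loss="soft_l1",f_scale=.001)
        print(cam,n,f.x.round(4),len(p),np.median(abs(f.fun)).round(4))
E
```

```text
[225 139  90] [229 148  97] [255 238 169] [230 160 111]
top Rn [0.6032 0.2823 0.0327] 963 0.0069
top Rw [0.5009 0.2643 0.044 ] 408 0.0022
top On [ 0.5328 -0.2067  0.0338] 315 0.0019
top Ow [ 0.5325 -0.3065  0.0438] 391 0.0018
side Rn [0.5973 0.2751 0.0337] 218 0.0022
side Rw [0.4985 0.2594 0.0437] 313 0.0022
side On [ 0.5309 -0.211   0.0341] 628 0.0022
side Ow [ 0.5353 -0.3124  0.0403] 2491 0.0083
```

Ring and object positions, averaged over both cameras (they differ by about 3 mm):

| Item | x (m) | y (m) |
|---|---|---|
| Squat jar | 0.4538 | -0.0148 |
| Tall jar | 0.5315 | -0.086 |
| Whisk holder | 0.6545 | 0.0833 |
| Lid rest | 0.5385 | 0.0902 |
| Round tray, wide ring | 0.4997 | 0.2618 |
| Round tray, narrow ring | 0.5985 | 0.2775 |
| Oblong tray, narrow ring | 0.5318 | -0.2089 |
| Oblong tray, wide ring | 0.531 | -0.309 |

I'll start with the squat jar.

```bash
python3 -m pendant '{"gripper":[1,1,1,1,1,1,1,1],"travel":[[0.04,-0.05,0],[0.08,-0.1,0],[0.11,-0.15,0],[0.14,-0.2,0],[0.17,-0.25,0],[0.19,-0.29,0],[0.21,-0.33,0],[0.23,-0.37,0]],"turn":[0.1,0.2,0.276,0.276,0.276,0.276,0.276,0.276]}' 40; python3 -c "
from rig import ctrl;s=ctrl.sense();print(s['qpos'].round(3),s['tool_pos'].round(4))"
```

```text
t: 0.9
tool_pos: [0.3567, 0.1657, 0.2305]
eef_rot: [0.5, 0.5, -0.5, -0.5]
ft_force: [1.5, 1.2, -0.8]
width: 0.0853
[ 4.360e-01 -1.220e-01 -2.900e-01  1.404e+00 -1.000e-03  4.360e-01] [0.3567 0.1657 0.2305]
```

```bash
python3 -m pendant '{"gripper":[1,1,1,1,1,1,1],"travel":[[0.025,-0.045,0],[0.05,-0.09,-0.02],[0.075,-0.135,-0.05],[0.097,-0.18,-0.08],[0.097,-0.1805,-0.1],[0.097,-0.1805,-0.1],[0.097,-0.1805,-0.1]],"turn":[0,0,0,0,0,0,0]}'; python3 - <<'E'
from h import *
s=ctrl.sense();print(s['tool_pos'].round(4))
p,d=ctrl.get_image("side");cv2.imwrite("pics/s1.png",cv2.resize(p[100:340,160:480],None,fx=2.4,fy=2.4)[:,:,::-1])
p2,d2=ctrl.get_image("top");cv2.imwrite("pics/t1.png",cv2.resize(p2[120:340,200:440],None,fx=2.4,fy=2.4)[:,:,::-1])
print(proj("side",s['tool_pos']),proj("top",s['tool_pos']))
E
```

```text
t: 1.6
tool_pos: [0.4529, -0.0151, 0.1297]
eef_rot: [-0.5, -0.499, 0.5, 0.501]
ft_force: [0.2, -0.2, 0.5]
width: 0.0857
[ 0.4529 -0.0151  0.1297]
[[285.90338214 200.87438698]] [[325.6783322  261.09233862]]
```

View pics/s1.png

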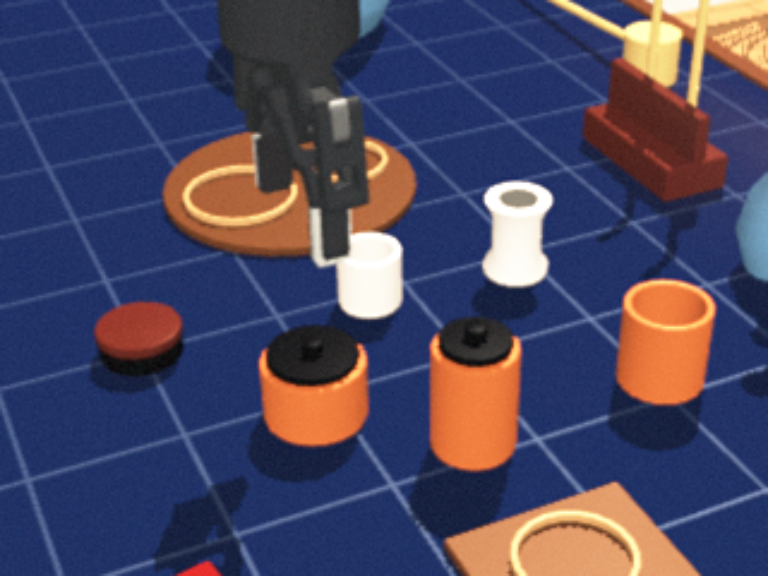

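View pics/t1.png

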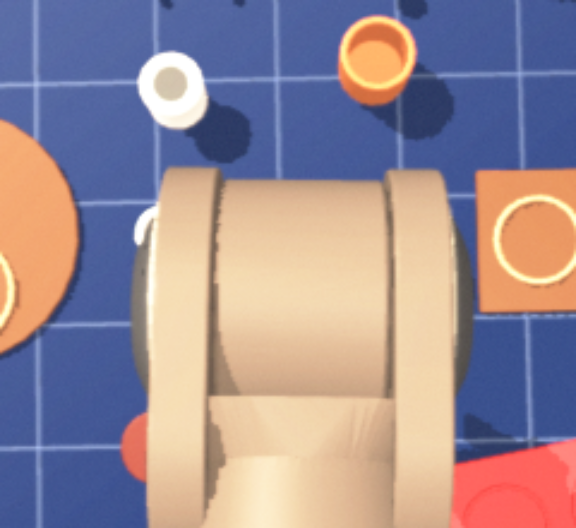

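The side crop shows the open finger tips about 10 mm above the nominal TCP at (330,262) and (270,188), as the swing note says. They are laterally centred on the squat jar, so I'll descend to TCP z = 0.006.

```bash
python3 -m pendant '{"gripper":[1,1,1,1,1,1,1,1],"travel":[[0.001,0,-0.03],[0.001,0,-0.06],[0.001,0,-0.08],[0.001,0,-0.1],[0.001,0,-0.11],[0.001,0,-0.118],[0.001,0,-0.123],[0.001,0,-0.124]],"turn":[0,0,0,0,0,0,0,0]}' 40
python3 -m pendant '{"gripper":[0.6,0.4,0.2,0.2,0.2,0.2,0.2],"travel":[[0,0,0],[0,0,0],[0,0,0],[0,0,0],[0,0,0],[0,0,0],[0,0,0]],"turn":[0,0,0,0,0,0,0]}' 40
```

```text
t: 2.5
tool_pos: [0.4552, -0.014, 0.0078]
eef_rot: [0.501, 0.5, -0.5, -0.499]
ft_force: [-1.1, 0.1, -0.1]
width: 0.0852
t: 3.2
tool_pos: [0.456, -0.0141, 0.0088]
eef_rot: [0.501, 0.501, -0.5, -0.499]
ft_force: [-1.0, -0.2, 6.7]
width: 0.0664
```

```bash
python3 -m pendant '{"gripper":[0.2,0.2,0.2,0.2,0.2,0.2],"travel":[[0,0,0.01],[0,0,0.03],[0,0,0.06],[0,0,0.09],[0,0,0.1],[0,0,0.1]],"turn":[0,0,0,0,0,0]}'
python3 - <<'E'
from h import *
s=ctrl.sense();print(s['tool_pos'].round(4),s['width'],s['ft_force'])
p,d=ctrl.get_image("side");cv2.imwrite("pics/s2.png",cv2.resize(p[100:340,160:480],None,fx=2.4,fy=2.4)[:,:,::-1])
E
```

```text
t: 3.8
tool_pos: [0.4571, -0.0142, 0.1102]
eef_rot: [0.502, 0.501, -0.499, -0.498]
ft_force: [0.3, -0.9, -3.0]
width: 0.0668
[ 0.4571 -0.0142  0.1102] 0.06681389708131535 [ 0.31420822 -0.90154886 -3.02931214]
```

View pics/s2.png

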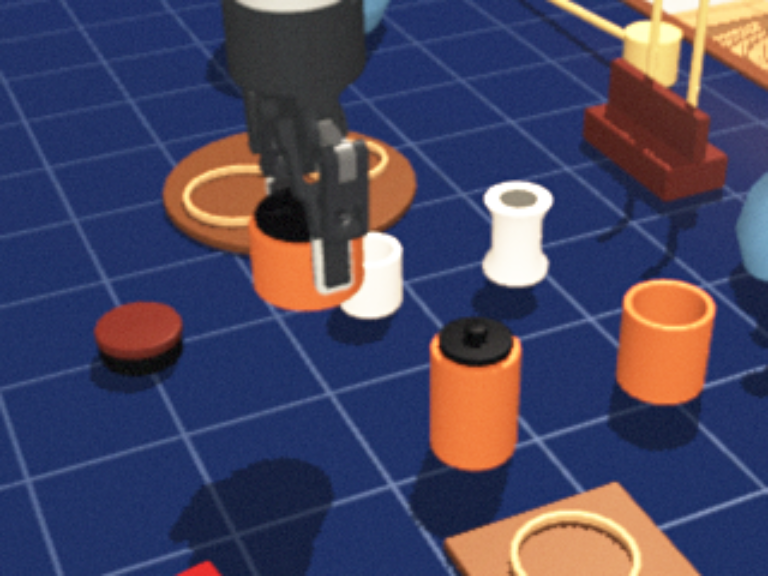

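```bash
python3 - <<'E'
from h import *
p,d=ctrl.get_image("side");V=cloud("side",d)
def px(a):return int(160+a[0]/2.4),int(100+a[1]/2.4)
for a in[(332,250),(332,270),(332,280),(332,285),(332,289),(332,293),(340,275),(340,282),(345,285),(320,285),(300,290),(300,298),(290,298),(275,285)]:
    u,v=px(a);print(a,p[v,u],V[v,u].round(4))
E
```

```text
(332, 250) [56 58 58] [ 0.4551 -0.057   0.1472]
(332, 270) [52 55 55] [ 0.4536 -0.0594  0.1362]
(332, 280) [57 55 56] [ 0.4531 -0.0597  0.1301]
(332, 285) [45 47 47] [ 0.4522 -0.0618  0.1283]
(332, 289) [109 110  99] [ 0.4538 -0.0571  0.1218]
(332, 293) [234 201 170] [ 0.4544 -0.0551  0.1172]
(340, 275) [55 58 58] [ 0.4575 -0.0601  0.1323]
(340, 282) [54 57 58] [ 0.4567 -0.0616  0.1285]
(345, 285) [53 56 53] [ 0.4608 -0.0585  0.124 ]
(320, 285) [234 229 212] [ 0.4481 -0.0533  0.1245]
(300, 290) [241 125  61] [ 0.4402 -0.0423  0.117 ]
(300, 298) [242 128  64] [ 0.4389 -0.0449  0.1122]
(290, 298) [239 124  61] [ 0.433  -0.0405  0.1113]
(275, 285) [236 119  60] [ 0.4277 -0.0323  0.118 ]
```

The depth reading puts the finger tips about 16 mm above the jar's underside, so they clear the ring. I'll carry it over at this height.

```bash
python3 -m pendant '{"gripper":[0.2,0.2,0.2,0.2,0.2,0.2,0.2,0.2],"travel":[[0.005,0.04,0],[0.01,0.08,0],[0.018,0.12,0],[0.026,0.16,0],[0.034,0.2,0],[0.04,0.24,0],[0.045,0.265,0],[0.045,0.276,0]],"turn":[0,0,0,0,0,0,0,0]}'
python3 -m pendant '{"gripper":[0.2,0.2,0.2],"travel":[[0,0,0],[0,0,0],[0,0,0]],"turn":[0,0,0]}'
python3 - <<'E'
from h import *
s=ctrl.sense();print(s['tool_pos'].round(4),s['width'],s['ft_force'])
p,d=ctrl.get_image("side");cv2.imwrite("pics/s3.png",cv2.resize(p[60:300,120:440],None,fx=2.4,fy=2.4)[:,:,::-1])
V=cloud("side",d)
w=V.reshape(-1,3);c=p.reshape(-1,3).astype(int)
k=(abs(w[:,0]-.5)<.05)&(abs(w[:,1]-.26)<.06)&(w[:,2]>.08)&(c[:,0]-c[:,2]>120)
print(k.sum(),np.percentile(w[k],[1,50,99],axis=0).round(4))
xy=w[k][:,:2]
from scipy.optimize import least_squares
f=least_squares(lambda q:np.hypot(*(xy-q).T)-.034,[.5,.26],loss="soft_l1",f_scale=.001);print("jar axis (side cam)",f.x.round(4))
E
```

```text
t: 4.7
tool_pos: [0.4998, 0.2638, 0.1053]
eef_rot: [-0.5, -0.5, 0.501, 0.499]
ft_force: [-0.2, -0.4, -2.7]
width: 0.0665
t: 5.0
tool_pos: [0.4993, 0.2624, 0.1047]
eef_rot: [-0.5, -0.499, 0.502, 0.499]
ft_force: [-0.1, 0.2, -1.7]
width: 0.0669
[0.4993 0.2624 0.1047] 0.06691279402382108 [-0.06081326  0.19576839 -1.72090056]
579 [[0.4639 0.227  0.098 ]
 [0.4799 0.2374 0.1191]
 [0.5261 0.2632 0.1411]]
jar axis (side cam) [0.4977 0.2633]
```

View pics/s3.png

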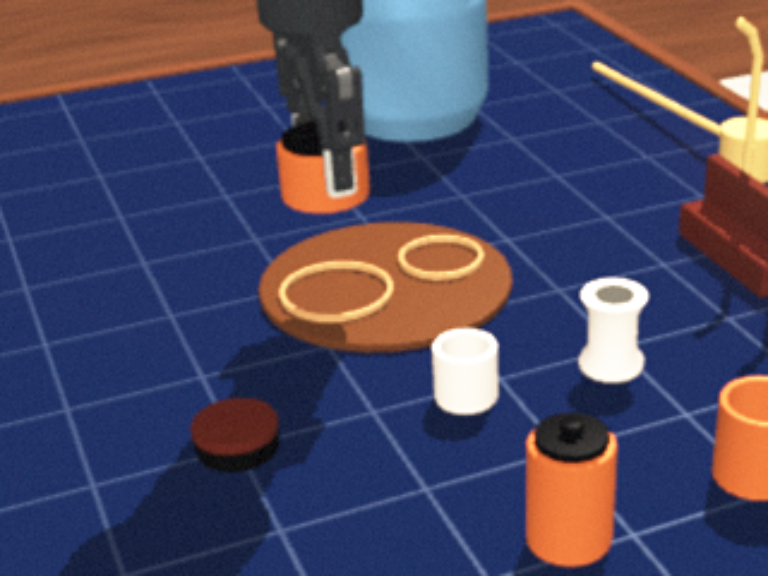

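```bash
python3 -m pendant '{"gripper":[0.2,0.2,0.2,0.2,0.2,0.2,0.2,0.2],"travel":[[0.001,-0.002,-0.015],[0.001,-0.002,-0.03],[0.001,-0.002,-0.045],[0.001,-0.002,-0.06],[0.001,-0.002,-0.07],[0.001,-0.002,-0.075],[0.001,-0.002,-0.075],[0.001,-0.002,-0.075]],"turn":[0,0,0,0,0,0,0,0]}'
python3 - <<'E'
from h import *
s=ctrl.sense();print(s['tool_pos'].round(4),s['width'],s['ft_force'])
p,d=ctrl.get_image("side");cv2.imwrite("pics/s4.png",cv2.resize(p[100:260,180:400],None,fx=3.5,fy=3.5)[:,:,::-1])
E
```

```text
t: 5.85
tool_pos: [0.5009, 0.2605, 0.0307]
eef_rot: [-0.5, -0.5, 0.501, 0.499]
ft_force: [0.6, 0.6, -1.9]
width: 0.0665
[0.5009 0.2605 0.0307] 0.06654245032702973 [ 0.64408113  0.58527616 -1.93623178]
```

View pics/s4.png

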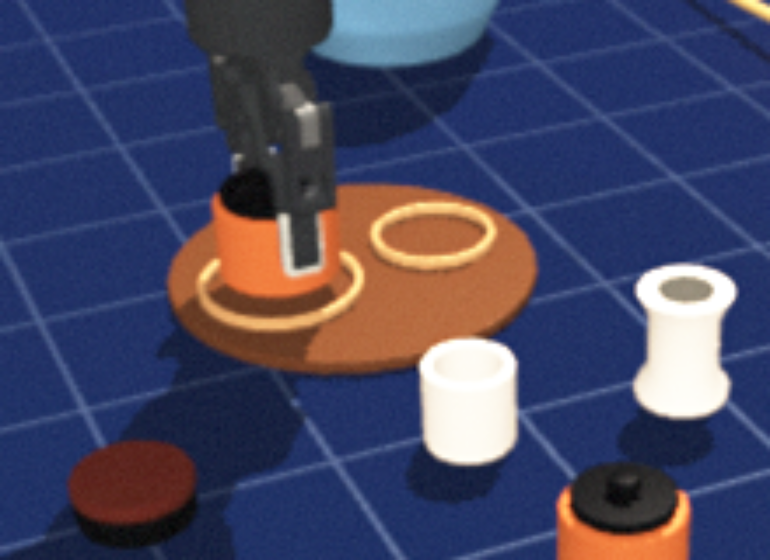

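The jar hangs about 14 mm above the floor, centred over the wide ring at crop (280,290). I'll lower it slowly.

```bash
python3 -m pendant '{"gripper":[0.2,0.2,0.2,0.2,0.2,0.2],"travel":[[0,0,-0.003],[0,0,-0.006],[0,0,-0.009],[0,0,-0.011],[0,0,-0.012],[0,0,-0.012]],"turn":[0,0,0,0,0,0]}'
python3 -m pendant '{"gripper":[0.2,0.2,0.2],"travel":[[0,0,-0.001],[0,0,-0.002],[0,0,-0.002]],"turn":[0,0,0]}'
```

```text
t: 6.5
tool_pos: [0.5009, 0.2606, 0.0186]
eef_rot: [-0.5, -0.5, 0.501, 0.499]
ft_force: [0.1, -1.0, -0.6]
width: 0.0666
t: 6.8
tool_pos: [0.5009, 0.2606, 0.0168]
eef_rot: [-0.5, -0.5, 0.501, 0.499]
ft_force: [-1.5, -0.6, 0.6]
width: 0.0665
```

```bash
python3 -m pendant '{"gripper":[0.2,0.2,0.2],"travel":[[0,0,-0.001],[0,0,-0.0015],[0,0,-0.0015]],"turn":[0,0,0]}'
python3 -m pendant '{"gripper":[0.65,0.7,0.8,0.9,1,1,1],"travel":[[0,0,0],[0,0,0],[0,0,0],[0,0,0],[0,0,0],[0,0,0],[0,0,0]],"turn":[0,0,0,0,0,0,0]}'
```

```text
t: 7.1
tool_pos: [0.5009, 0.2606, 0.0168]
eef_rot: [-0.5, -0.5, 0.501, 0.499]
ft_force: [-4.6, -2.5, 9.2]
width: 0.0668
t: 7.8
tool_pos: [0.5009, 0.2606, 0.0167]
eef_rot: [-0.5, -0.5, 0.501, 0.499]
ft_force: [0.1, 0.1, 0.1]
width: 0.0855
```

The squat jar is released. I'll lift and go to the whisk holder.

```bash
python3 -m pendant '{"gripper":[1,1,1,1,1,1,1,1],"travel":[[0,0,0.03],[0,0,0.07],[0,0,0.11],[0.03,-0.03,0.13],[0.06,-0.065,0.13],[0.09,-0.1,0.13],[0.12,-0.135,0.13],[0.145,-0.165,0.13]],"turn":[0,0,0,0,0,0,0,0]}'
python3 -m pendant '{"gripper":[1,1,1],"travel":[[0.0,0,0],[0,0,0],[0,0,0]],"turn":[0,0,0]}'
python3 - <<'E'
from h import *
p,d=ctrl.get_image("side");cv2.imwrite("pics/s5.png",cv2.resize(p[60:300,180:500],None,fx=2.4,fy=2.4)[:,:,::-1])
print(ctrl.sense()["tool_pos"])
E
```

```text
t: 8.6
tool_pos: [0.6472, 0.0937, 0.1467]
eef_rot: [0.501, 0.5, -0.501, -0.499]
ft_force: [0.5, 1.3, 0.9]
width: 0.0854
t: 8.9
tool_pos: [0.6466, 0.0943, 0.1465]
eef_rot: [-0.5, -0.5, 0.501, 0.499]
ft_force: [-0.7, 0.6, 0.4]
width: 0.0852
[0.64647988 0.09470797 0.14673225]
```

View pics/s5.png

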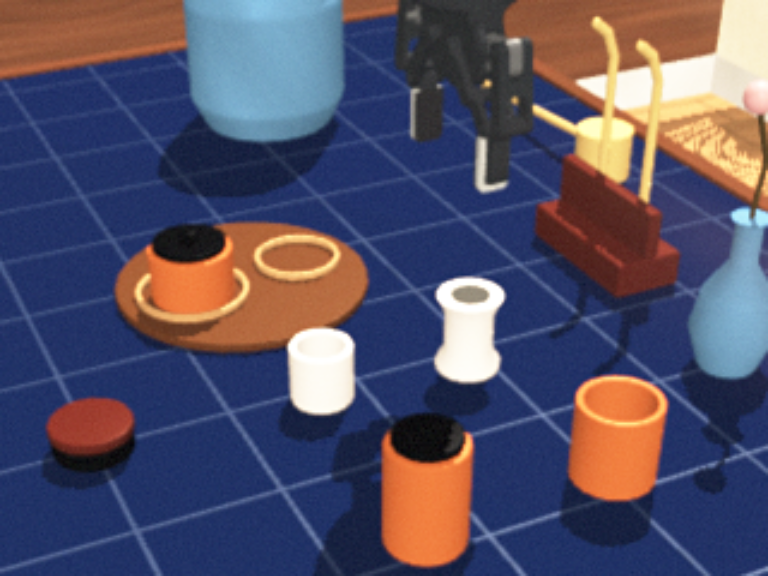

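The squat jar stands in the wide ring at crop (190,270). I'll descend on the whisk holder.

```bash
python3 -m pendant '{"gripper":[1,1,1,1,1,1,1,1],"travel":[[0.0085,-0.011,-0.0],[0.0085,-0.011,-0.03],[0.0085,-0.011,-0.06],[0.0085,-0.011,-0.085],[0.0085,-0.011,-0.11],[0.0085,-0.011,-0.125],[0.0085,-0.011,-0.1355],[0.0085,-0.011,-0.1355]],"turn":[0,0,0,0,0,0,0,0]}'
python3 -m pendant '{"gripper":[0.5,0.3,0,-0.2,-0.4,-0.4,-0.4,-0.4],"travel":[[0,0,0],[0,0,0],[0,0,0],[0,0,0],[0,0,0],[0,0,0],[0,0,0],[0,0,0]],"turn":[0,0,0,0,0,0,0,0]}' 30
python3 - <<'E'
from h import *
p,d=ctrl.get_image("side");cv2.imwrite("pics/s6.png",cv2.resize(p[100:260,280:480],None,fx=3.5,fy=3.5)[:,:,::-1])
E
```

```text
t: 9.75
tool_pos: [0.6543, 0.0838, 0.0101]
eef_rot: [-0.5, -0.5, 0.502, 0.499]
ft_force: [-0.6, -0.2, -0.2]
width: 0.0852
t: 10.55
tool_pos: [0.6551, 0.0836, 0.0113]
eef_rot: [-0.5, -0.5, 0.501, 0.499]
ft_force: [-0.8, -1.1, 4.6]
width: 0.0419
```

View pics/s6.png

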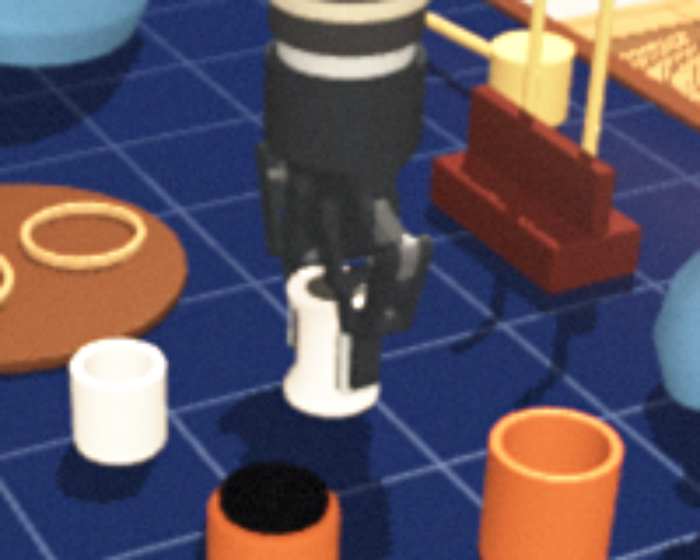

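```bash
python3 - <<'E'
from h import *
p,d=ctrl.get_image("side");V=cloud("side",d)
for a in[(345,385),(343,370),(345,340),(355,392),(360,386),(365,380),(365,360),(372,385),(295,345),(297,325)]:
    u,v=int(280+a[0]/3.5),int(100+a[1]/3.5);print(a,p[v,u],V[v,u].round(4))
cv2.imwrite("pics/s7.png",cv2.resize(p[160:225,350:400],None,fx=9,fy=9,interpolation=cv2.INTER_CUBIC)[:,:,::-1])
E
```

```text
(345, 385) [229 224 206] [0.6471 0.0563 0.0199]
(343, 370) [228 222 207] [0.6469 0.0568 0.0299]
(345, 340) [226 221 204] [0.6474 0.059  0.0448]
(355, 392) [240 233 216] [0.653  0.0557 0.0144]
(360, 386) [68 68 65] [0.6513 0.05   0.0223]
(365, 380) [48 50 52] [0.6553 0.0502 0.0252]
(365, 360) [53 57 55] [0.655  0.0508 0.0372]
(372, 385) [216 206 188] [0.663  0.0558 0.0158]
(295, 345) [126 115 108] [0.6441 0.1028 0.02  ]
(297, 325) [107 104  96] [0.645  0.1052 0.031 ]
```

View pics/s7.png

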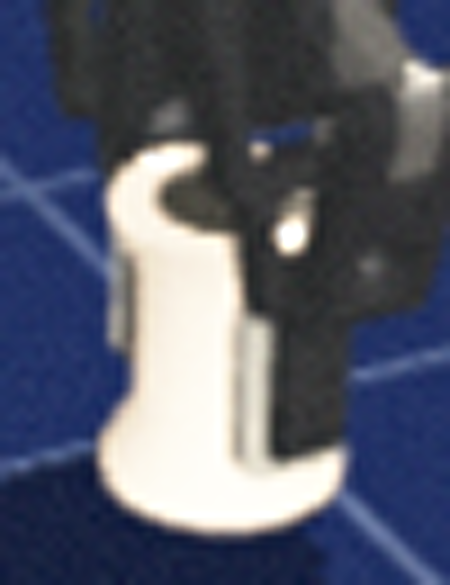

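The pads sit along the waist with the tips at z of about 15 mm. Their upper ends bear under the top flare, which explains the 42 mm width. That's a secure hold, so I'll do a trial lift.

```bash
python3 -m pendant '{"gripper":[-0.4,-0.4,-0.4,-0.4],"travel":[[0,0,0.005],[0,0,0.01],[0,0,0.015],[0,0,0.015]],"turn":[0,0,0,0]}'
python3 - <<'E'
from h import *
p,d=ctrl.get_image("side")
cv2.imwrite("pics/s8.png",cv2.resize(p[100:260,280:480],None,fx=3.5,fy=3.5)[:,:,::-1])
E
```

```text
t: 11.05
tool_pos: [0.6555, 0.0837, 0.0272]
eef_rot: [-0.5, -0.5, 0.501, 0.498]
ft_force: [-0.3, -0.3, -0.0]
width: 0.0422
```

View pics/s8.png

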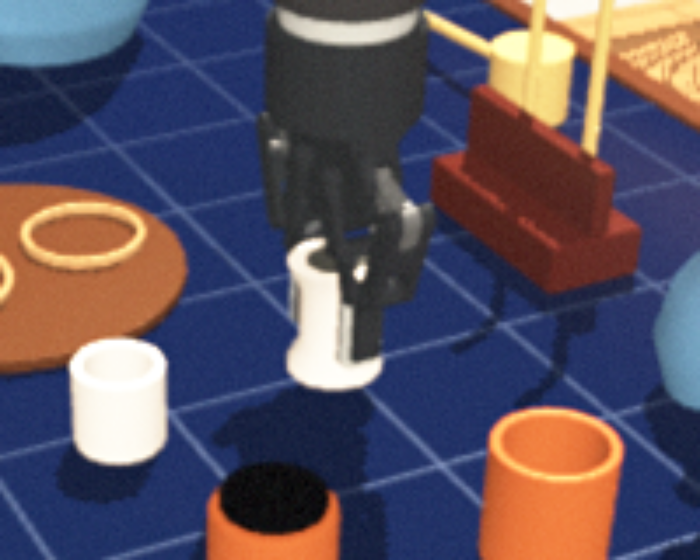

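```bash
python3 -m pendant '{"gripper":[-0.4,-0.4,-0.4,-0.4,-0.4,-0.4,-0.4,-0.4],"travel":[[0,0,0.03],[0,0,0.06],[-0.005,0.03,0.08],[-0.015,0.065,0.09],[-0.025,0.1,0.09],[-0.036,0.135,0.09],[-0.048,0.168,0.09],[-0.056,0.19,0.09]],"turn":[0,0,0,0,0,0,0,0]}'
python3 -m pendant '{"gripper":[-0.4,-0.4,-0.4],"travel":[[0.0,0.005,0],[0,0.005,0],[0,0.005,0]],"turn":[0,0,0]}'
python3 -m pendant '{"gripper":[-0.4],"travel":[[0.0,0,0]],"turn":[0]}'
```

```text
t: 11.9
tool_pos: [0.5981, 0.2758, 0.1163]
eef_rot: [-0.5, -0.501, 0.501, 0.498]
ft_force: [0.2, 0.0, -1.3]
width: 0.0421
t: 12.2
tool_pos: [0.5983, 0.2801, 0.116]
eef_rot: [-0.5, -0.5, 0.502, 0.498]
ft_force: [0.2, -0.4, -0.6]
width: 0.042
t: 12.3
tool_pos: [0.5988, 0.279, 0.116]
eef_rot: [-0.5, -0.5, 0.501, 0.499]
ft_force: [1.3, 0.5, -1.0]
width: 0.0417
```

```bash
python3 -m pendant '{"gripper":[-0.4,-0.4,-0.4,-0.4,-0.4,-0.4,-0.4],"travel":[[0.001,-0.001,-0.02],[0.001,-0.001,-0.04],[0.001,-0.001,-0.06],[0.001,-0.001,-0.075],[0.001,-0.001,-0.08],[0.001,-0.001,-0.083],[0.001,-0.001,-0.083]],"turn":[0,0,0,0,0,0,0]}'
python3 - <<'E'
from h import *
p,d=ctrl.get_image("side")
cv2.imwrite("pics/s9.png",cv2.resize(p[80:240,200:400],None,fx=3.5,fy=3.5)[:,:,::-1])
E
```

```text
t: 13.0
tool_pos: [0.6001, 0.2779, 0.0333]
eef_rot: [-0.5, -0.5, 0.501, 0.499]
ft_force: [0.4, 0.4, -2.4]
width: 0.0418
```

View pics/s9.png

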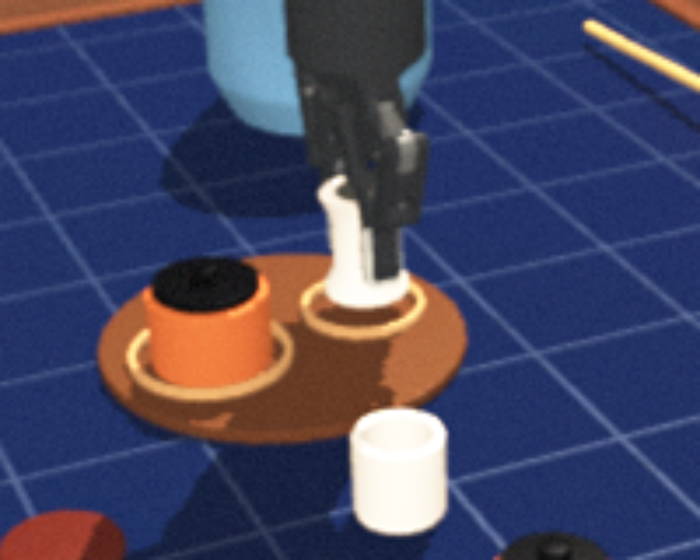

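The holder hangs above the narrow ring at crop (366,300), roughly centred. I'll lower it.

```bash
python3 -m pendant '{"gripper":[-0.4,-0.4,-0.4,-0.4,-0.4,-0.4],"travel":[[0,0,-0.003],[0,0,-0.006],[0,0,-0.009],[0,0,-0.011],[0,0,-0.012],[0,0,-0.012]],"turn":[0,0,0,0,0,0]}'
python3 -m pendant '{"gripper":[-0.4,-0.4,-0.4],"travel":[[0,0,-0.001],[0,0,-0.002],[0,0,-0.002]],"turn":[0,0,0]}'
```

```text
t: 13.65
tool_pos: [0.6001, 0.278, 0.0215]
eef_rot: [-0.5, -0.5, 0.501, 0.499]
ft_force: [0.2, 0.1, -0.1]
width: 0.0419
t: 13.95
tool_pos: [0.6003, 0.2781, 0.0196]
eef_rot: [-0.5, -0.5, 0.501, 0.499]
ft_force: [0.4, -0.7, -1.4]
width: 0.0422
```

```bash
python3 -m pendant '{"gripper":[-0.4,-0.4,-0.4],"travel":[[0,0,-0.001],[0,0,-0.0015],[0,0,-0.0015]],"turn":[0,0,0]}'
```

```text
t: 14.25
tool_pos: [0.6009, 0.278, 0.0193]
eef_rot: [0.501, 0.501, -0.5, -0.498]
ft_force: [-0.9, -2.0, 4.9]
width: 0.042
```

Contact at 4.9 N, as expected. I'll release gradually, then rise and go to the tall jar.

```bash
python3 -m pendant '{"gripper":[0.1,0.3,0.5,0.7,0.8,0.8],"travel":[[0,0,0],[0,0,0],[0,0,0],[0,0,0],[0,0,0],[0,0,0]],"turn":[0,0,0,0,0,0]}'
python3 -m pendant '{"gripper":[0.8,0.8,1,1,1,1,1,1],"travel":[[0,0,0.03],[0,0,0.07],[0,0,0.11],[0,0,0.15],[-0.01,-0.04,0.16],[-0.02,-0.08,0.16],[-0.03,-0.12,0.16],[-0.04,-0.16,0.16]],"turn":[0,0,0,0,0,0,0,0]}' 40
python3 -m pendant '{"gripper":[1,1,1,1,1,1,1],"travel":[[-0.01,-0.05,0],[-0.018,-0.09,0],[-0.024,-0.13,0],[-0.028,-0.17,0],[-0.028,-0.2,0],[-0.028,-0.2,0],[-0.028,-0.2,0]],"turn":[0,0,0,0,0,0,0]}'
python3 - <<'E'
from h import *
p,d=ctrl.get_image("side");cv2.imwrite("pics/s10.png",cv2.resize(p[60:300,180:500],None,fx=2.4,fy=2.4)[:,:,::-1])
print(ctrl.sense()["tool_pos"])
E
```

```text
t: 14.85
tool_pos: [0.6009, 0.278, 0.0192]
eef_rot: [0.501, 0.501, -0.5, -0.498]
ft_force: [-0.1, -0.7, -0.1]
width: 0.0767
t: 15.65
tool_pos: [0.5604, 0.1168, 0.1794]
eef_rot: [0.501, 0.501, -0.5, -0.498]
ft_force: [0.5, 0.1, -0.0]
width: 0.0854
t: 16.35
tool_pos: [0.5323, -0.0836, 0.1794]
eef_rot: [0.501, 0.5, -0.5, -0.499]
ft_force: [0.5, 0.9, 0.2]
width: 0.0852
[ 0.53233658 -0.08292764  0.17938431]
```

View pics/s10.png

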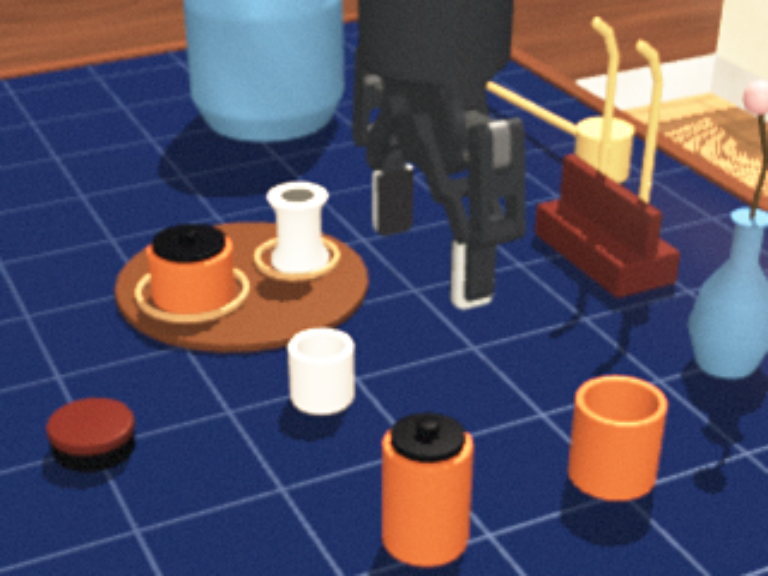

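Both pieces stand in their rings on the round tray. Tall jar next, at TCP z = 0.025.

```bash
python3 -m pendant '{"gripper":[1,1,1,1,1,1,1,1],"travel":[[-0.001,-0.003,-0.02],[-0.001,-0.003,-0.05],[-0.001,-0.003,-0.08],[-0.001,-0.003,-0.11],[-0.001,-0.003,-0.13],[-0.001,-0.003,-0.145],[-0.001,-0.003,-0.154],[-0.001,-0.003,-0.154]],"turn":[0,0,0,0,0,0,0,0]}'
python3 -m pendant '{"gripper":[0.6,0.4,0.2,0,0,0,0],"travel":[[0,0,0],[0,0,0],[0,0,0],[0,0,0],[0,0,0],[0,0,0],[0,0,0]],"turn":[0,0,0,0,0,0,0]}' 40
python3 -m pendant '{"gripper":[0,0,0,0,0,0,0],"travel":[[0,0,0.005],[0,0,0.02],[0,0,0.05],[0,0,0.08],[0,0,0.1],[0,0,0.1],[0,0,0.1]],"turn":[0,0,0,0,0,0,0]}'
```

```text
t: 17.2
tool_pos: [0.5306, -0.0847, 0.0243]
eef_rot: [-0.5, -0.501, 0.501, 0.498]
ft_force: [1.0, -0.2, -0.3]
width: 0.0854
t: 17.9
tool_pos: [0.5315, -0.0849, 0.0255]
eef_rot: [0.5, 0.501, -0.5, -0.498]
ft_force: [-0.3, 1.0, 6.6]
width: 0.0529
t: 18.6
tool_pos: [0.5313, -0.0849, 0.1249]
eef_rot: [0.5, 0.501, -0.5, -0.498]
ft_force: [0.4, -0.0, -3.5]
width: 0.053
```

```bash
python3 -m pendant '{"gripper":[0,0,0,0,0,0,0,0],"travel":[[0,-0.03,0],[0,-0.07,0],[0,-0.11,0],[0,-0.15,0],[0,-0.19,0],[0,-0.215,0],[0,-0.223,0],[0,-0.223,0]],"turn":[0,0,0,0,0,0,0,0]}'
python3 -m pendant '{"gripper":[0,0],"travel":[[0,0,0],[0,0,0]],"turn":[0,0]}'
python3 - <<'E'
from h import *
p,d=ctrl.get_image("side");cv2.imwrite("pics/s11.png",cv2.resize(p[180:460,300:560],None,fx=2.1,fy=2.1)[:,:,::-1])
print(ctrl.sense()["tool_pos"])
E
```

```text
t: 19.4
tool_pos: [0.5303, -0.3083, 0.1227]
eef_rot: [0.5, 0.501, -0.5, -0.5]
ft_force: [-0.5, 0.4, -2.4]
width: 0.0532
t: 19.6
tool_pos: [0.5299, -0.3069, 0.1219]
eef_rot: [0.499, 0.501, -0.501, -0.5]
ft_force: [-0.2, -0.4, -2.6]
width: 0.0525
[ 0.5301489  -0.30694671  0.12228824]
```

View pics/s11.png

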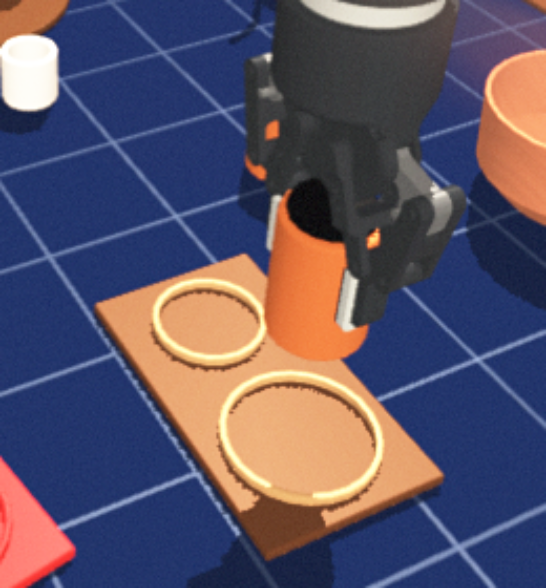

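```bash
python3 -m pendant '{"gripper":[0,0,0,0,0,0,0],"travel":[[0.0015,-0.0005,-0.02],[0.0015,-0.0005,-0.04],[0.0015,-0.0005,-0.055],[0.0015,-0.0005,-0.068],[0.0015,-0.0005,-0.074],[0.0015,-0.0005,-0.075],[0.0015,-0.0005,-0.075]],"turn":[0,0,0,0,0,0,0]}'
python3 - <<'E'
from h import *
p,d=ctrl.get_image("side");cv2.imwrite("pics/s12.png",cv2.resize(p[180:460,300:560],None,fx=2.1,fy=2.1)[:,:,::-1])
E
```

```text
t: 20.35
tool_pos: [0.532, -0.3074, 0.0478]
eef_rot: [0.499, 0.501, -0.501, -0.499]
ft_force: [-0.1, -0.5, -3.3]
width: 0.0527
```

View pics/s12.png

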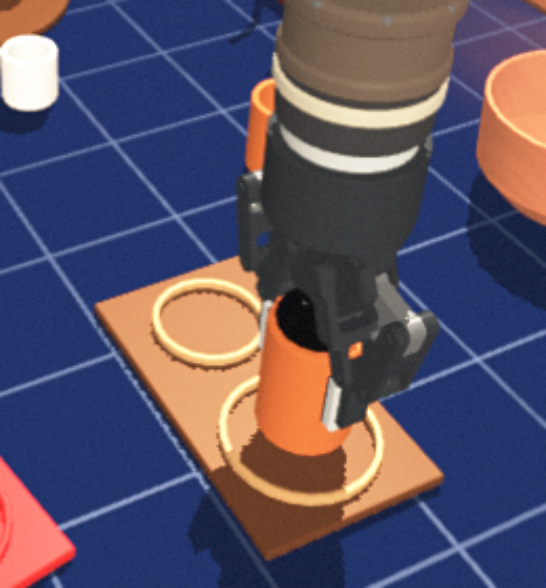

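```bash
python3 -m pendant '{"gripper":[0,0,0,0,0,0],"travel":[[0,0,-0.003],[0,0,-0.006],[0,0,-0.009],[0,0,-0.011],[0,0,-0.012],[0,0,-0.012]],"turn":[0,0,0,0,0,0]}'
python3 -m pendant '{"gripper":[0,0,0],"travel":[[0,0,-0.001],[0,0,-0.002],[0,0,-0.002]],"turn":[0,0,0]}'
```

```text
t: 21.0
tool_pos: [0.532, -0.3075, 0.0358]
eef_rot: [0.499, 0.501, -0.501, -0.499]
ft_force: [1.3, 0.8, -2.4]
width: 0.0528
t: 21.3
tool_pos: [0.5319, -0.3075, 0.0337]
eef_rot: [0.499, 0.501, -0.501, -0.499]
ft_force: [-0.1, -0.2, -1.9]
width: 0.0529
```

```bash
python3 -m pendant '{"gripper":[0,0,0],"travel":[[0,0,-0.001],[0,0,-0.0015],[0,0,-0.0015]],"turn":[0,0,0]}'
```

```text
t: 21.6
tool_pos: [0.532, -0.3076, 0.0335]
eef_rot: [0.499, 0.501, -0.501, -0.499]
ft_force: [-3.5, 1.8, 5.2]
width: 0.053
```

Contact at about 5 N, so I'll release and move to the lid rest.

```bash
python3 -m pendant '{"gripper":[0.3,0.5,0.7,0.8,0.8],"travel":[[0,0,0],[0,0,0],[0,0,0],[0,0,0],[0,0,0]],"turn":[0,0,0,0,0]}'
python3 -m pendant '{"gripper":[0.8,0.8,0.8,0.8,1,1,1,1],"travel":[[0,0,0.03],[0,0,0.07],[0,0,0.11],[0,0,0.15],[0,0.04,0.16],[0,0.08,0.16],[0,0.12,0.16],[0,0.16,0.16]],"turn":[0,0,0,0,0,0,0,0]}'
python3 -m pendant '{"gripper":[1,1,1,1,1,1,1,1],"travel":[[0.001,0.05,0],[0.002,0.1,0],[0.003,0.15,0],[0.004,0.19,0],[0.005,0.22,0],[0.005,0.235,0],[0.005,0.238,0],[0.005,0.238,0]],"turn":[0,0,0,0,0,0,0,0]}'
python3 - <<'E'
from h import *
p,d=ctrl.get_image("side");cv2.imwrite("pics/s13.png",p[:,:,::-1])
print(ctrl.sense()["tool_pos"])
E
```

```text
t: 22.1
tool_pos: [0.532, -0.3075, 0.0334]
eef_rot: [0.499, 0.501, -0.501, -0.499]
ft_force: [-0.3, 0.1, -0.0]
width: 0.0768
t: 22.9
tool_pos: [0.5319, -0.1462, 0.1936]
eef_rot: [0.5, 0.501, -0.5, -0.499]
ft_force: [1.0, -0.1, -0.4]
width: 0.0853
t: 23.7
tool_pos: [0.5369, 0.0914, 0.1935]
eef_rot: [0.5, 0.501, -0.501, -0.499]
ft_force: [-0.2, -0.5, -0.6]
width: 0.0855
[0.53688721 0.09086352 0.19349089]
```

View pics/s13.png

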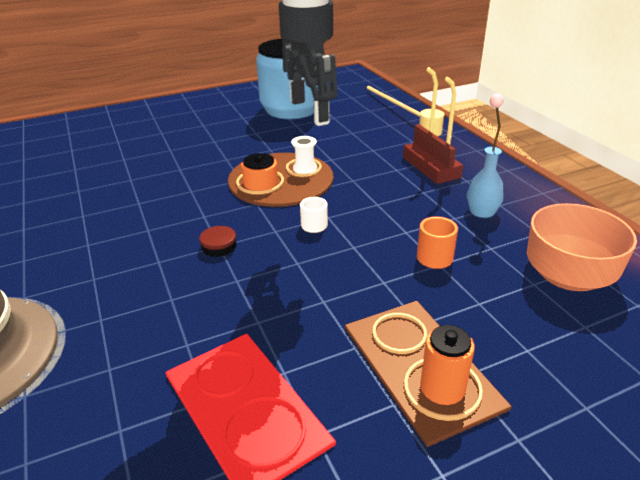

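The tall jar stands in the wide ring at (445,365). Now the lid rest.

```bash
python3 -m pendant '{"gripper":[1,1,1,1,1,1,1,1],"travel":[[0.0015,-0.001,-0.03],[0.0015,-0.001,-0.07],[0.0015,-0.001,-0.11],[0.0015,-0.001,-0.14],[0.0015,-0.001,-0.16],[0.0015,-0.001,-0.175],[0.0015,-0.001,-0.184],[0.0015,-0.001,-0.184]],"turn":[0,0,0,0,0,0,0,0]}'
python3 -m pendant '{"gripper":[0.6,0.4,0.2,0,-0.2,-0.2,-0.2,-0.2],"travel":[[0,0,0],[0,0,0],[0,0,0],[0,0,0],[0,0,0],[0,0,0],[0,0,0],[0,0,0]],"turn":[0,0,0,0,0,0,0,0]}' 28
python3 -m pendant '{"gripper":[-0.2,-0.2,-0.2,-0.2,-0.2,-0.2,-0.2],"travel":[[0,0,0.005],[0,0,0.02],[0,0,0.05],[0,0,0.08],[0,0,0.11],[0,0,0.14],[0,0,0.14]],"turn":[0,0,0,0,0,0,0]}'
python3 - <<'E'
from h import *
p,d=ctrl.get_image("side");cv2.imwrite("pics/s14.png",cv2.resize(p[60:260,220:420],None,fx=2.8,fy=2.8)[:,:,::-1])
print(ctrl.sense()["tool_pos"])
E
```

```text
t: 24.55
tool_pos: [0.5377, 0.0885, 0.0084]
eef_rot: [-0.5, -0.5, 0.5, 0.5]
ft_force: [-0.1, 0.3, -0.3]
width: 0.0852
t: 25.35
tool_pos: [0.5383, 0.0887, 0.0095]
eef_rot: [0.5, 0.5, -0.5, -0.5]
ft_force: [-0.7, -1.0, 6.0]
width: 0.046
t: 26.05
tool_pos: [0.5405, 0.0891, 0.1541]
eef_rot: [0.502, 0.502, -0.498, -0.498]
ft_force: [0.2, -0.8, -0.7]
width: 0.0457
[0.53955895 0.08897795 0.15166664]
```

View pics/s14.png

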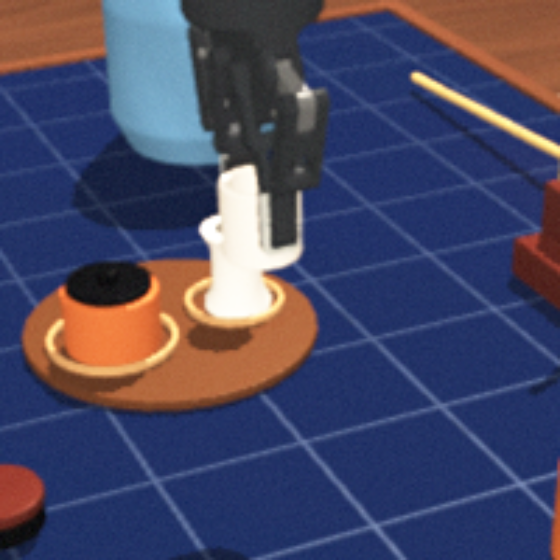

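```bash
python3 -m pendant '{"gripper":[-0.2,-0.2,-0.2,-0.2,-0.2,-0.2,-0.2,-0.2],"travel":[[-0.001,-0.04,0],[-0.002,-0.085,0],[-0.004,-0.13,0],[-0.006,-0.175,0],[-0.007,-0.22,0],[-0.008,-0.26,0],[-0.008,-0.285,0],[-0.008,-0.298,0]],"turn":[0,0,0,0,0,0,0,0]}'
python3 -m pendant '{"gripper":[-0.2,-0.2],"travel":[[0,0,0],[0,0,0]],"turn":[0,0]}'
```

```text
t: 26.9
tool_pos: [0.5305, -0.2108, 0.1499]
eef_rot: [0.501, 0.5, -0.499, -0.5]
ft_force: [-0.4, 0.5, -1.0]
width: 0.0459
t: 27.1
tool_pos: [0.53, -0.21, 0.1488]
eef_rot: [-0.5, -0.5, 0.499, 0.501]
ft_force: [0.1, 0.1, -1.3]
width: 0.0462
```

```bash
python3 -m pendant '{"gripper":[-0.2,-0.2,-0.2,-0.2,-0.2,-0.2,-0.2,-0.2],"travel":[[0.0015,0.001,-0.02],[0.0015,0.001,-0.045],[0.0015,0.001,-0.07],[0.0015,0.001,-0.09],[0.0015,0.001,-0.105],[0.0015,0.001,-0.115],[0.0015,0.001,-0.117],[0.0015,0.001,-0.117]],"turn":[0,0,0,0,0,0,0,0]}'
python3 - <<'E'
from h import *
p,d=ctrl.get_image("side");cv2.imwrite("pics/s15.png",cv2.resize(p[180:460,300:560],None,fx=2.1,fy=2.1)[:,:,::-1])
E
```

```text
t: 27.9
tool_pos: [0.5317, -0.2084, 0.0319]
eef_rot: [-0.5, -0.5, 0.499, 0.501]
ft_force: [0.2, 0.1, -0.6]
width: 0.0459
```

View pics/s15.png

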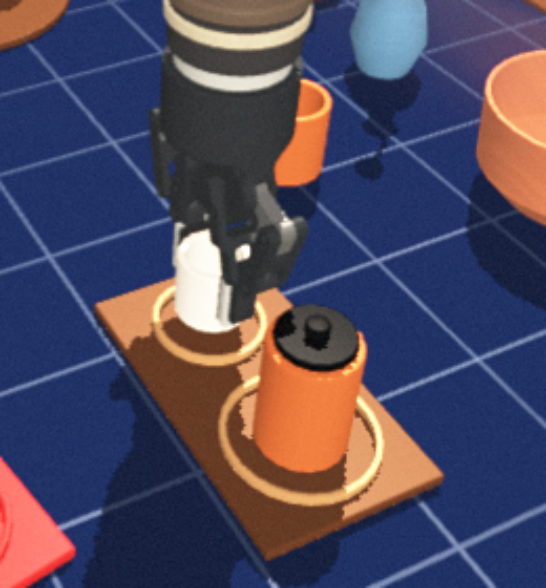

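The lid rest hangs centred over the narrow ring, and the finger is clear of the tall jar. I'll lower it.

```bash
python3 -m pendant '{"gripper":[-0.2,-0.2,-0.2,-0.2,-0.2,-0.2],"travel":[[0,0,-0.003],[0,0,-0.006],[0,0,-0.009],[0,0,-0.011],[0,0,-0.012],[0,0,-0.012]],"turn":[0,0,0,0,0,0]}'
python3 -m pendant '{"gripper":[-0.2,-0.2,-0.2],"travel":[[0,0,-0.001],[0,0,-0.002],[0,0,-0.002]],"turn":[0,0,0]}'
```

```text
t: 28.55
tool_pos: [0.5318, -0.2087, 0.0202]
eef_rot: [-0.5, -0.5, 0.499, 0.501]
ft_force: [0.8, 0.0, -1.7]
width: 0.0461
t: 28.85
tool_pos: [0.5317, -0.2087, 0.0181]
eef_rot: [-0.5, -0.5, 0.499, 0.501]
ft_force: [0.8, 0.4, -1.0]
width: 0.0459
```

```bash
python3 -m pendant '{"gripper":[-0.2,-0.2,-0.2],"travel":[[0,0,-0.001],[0,0,-0.0015],[0,0,-0.0015]],"turn":[0,0,0]}'
```

```text
t: 29.15
tool_pos: [0.532, -0.2087, 0.0175]
eef_rot: [0.5, 0.501, -0.499, -0.5]
ft_force: [-1.8, 1.4, 5.5]
width: 0.0461
```

```bash
python3 -m pendant '{"gripper":[0.1,0.3,0.5,0.5],"travel":[[0,0,0],[0,0,0],[0,0,0],[0,0,0]],"turn":[0,0,0,0]}'
python3 -m pendant '{"gripper":[0.5,0.5,0.5,0.5,0.5,0.5,0.5,0.5],"travel":[[0,0,0.03],[0,0,0.07],[0,0,0.11],[0,0,0.15],[-0.04,0.02,0.18],[-0.08,0.04,0.18],[-0.12,0.05,0.18],[-0.16,0.06,0.18]],"turn":[0,0,0,0,0,0,0,0]}'
python3 -m pendant '{"gripper":[0.5,0.5,0.5,0.5,0.5],"travel":[[-0.03,0,0],[-0.06,0,0],[-0.09,0,0],[-0.1,0,0],[-0.1,0,0]],"turn":[0,0,0,0,0]}'
python3 - <<'E'
from h import *
from scipy.optimize import least_squares
T=ctrl.get_image("top");S=ctrl.get_image("side")
cv2.imwrite("pics/t20.png",T[0][:,:,::-1]);cv2.imwrite("pics/s20.png",S[0][:,:,::-1])
W=cloud("top",T[1]).reshape(-1,3);V=cloud("side",S[1]).reshape(-1,3)
ring=dict(squat=((.5009,.2643),(.4985,.2594),.052),whisk=((.5997,.280),(.5973,.2751),.068),tall=((.5325,-.3065),(.5306,-.311),.084),lid=((.5328,-.2067),(.5309,-.211),.052),cup=((.6757,-.078),(.674,-.0799),.06))
for n,(a,b,h) in ring.items():
    for cam,P,r in(("top",W,a),("side",V,b)):
        r=np.array(r);k=(abs(P[:,2]-h)<.005)&(np.hypot(*(P[:,:2]-r).T)<.045)
        c,R=circ(P[k][:,:2]);print(n,cam,"offset mm",((c-r)*1000).round(1),"dia",round(R*2,4),k.sum())
print(ctrl.sense()["tool_pos"].round(3))
E
```

```text
t: 29.55
tool_pos: [0.5319, -0.2087, 0.0174]
eef_rot: [0.5, 0.5, -0.499, -0.5]
ft_force: [-0.6, -0.1, 0.6]
width: 0.0639
t: 30.35
tool_pos: [0.3706, -0.1481, 0.1976]
eef_rot: [0.5, 0.501, -0.499, -0.5]
ft_force: [0.4, -0.9, -0.6]
width: 0.0641
t: 30.85
tool_pos: [0.2701, -0.1482, 0.1979]
eef_rot: [0.501, 0.501, -0.498, -0.5]
ft_force: [1.0, -0.7, 0.3]
width: 0.064
squat top offset mm [-0.6 -1.9] dia 0.0682 579
squat side offset mm [ 0.5 -1.3] dia 0.069 217
whisk top offset mm [ 1.3 -1.1] dia 0.0485 502
whisk side offset mm [1.  1.8] dia 0.0553 243
tall top offset mm [0.6 0.8] dia 0.0544 462
tall side offset mm [-0.4  1.3] dia 0.0543 553
lid top offset mm [ 0.7 -0. ] dia 0.0465 187
lid side offset mm [0.9 1.1] dia 0.0478 430
cup top offset mm [0.1 0.5] dia 0.0583 245
cup side offset mm [-1.1  0. ] dia 0.0605 367
[ 0.271 -0.148  0.198]
```

View pics/t20.png

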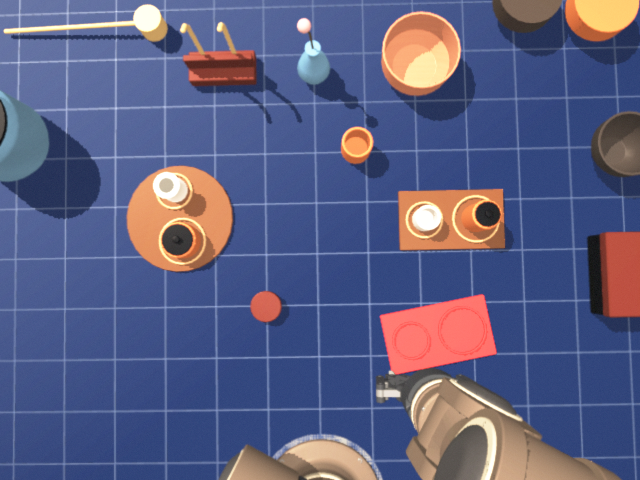

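View pics/s20.png

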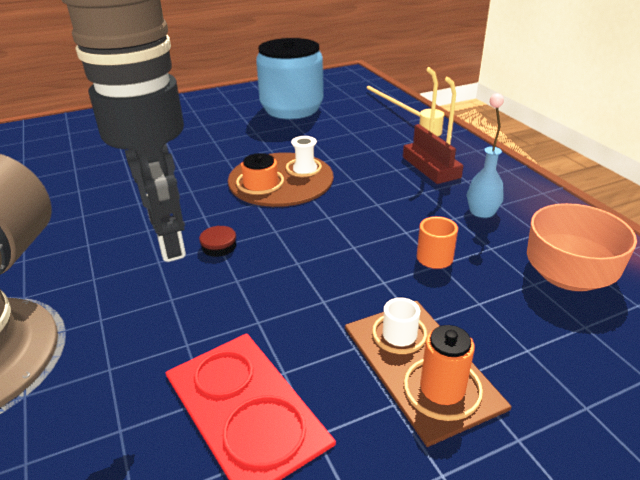

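All four pieces stand in their rings within about 2 mm of centre, the cup hasn't moved and the arm is clear. Handing in.

```bash
python3 -c "
from rig import ctrl
print(ctrl.sign_off())"
```

```text
the job is handed in; nothing more can be done
None
```

Both tea kits are made up and the job is handed in, at about 31 s of the 106 s allowed. The squat jar and whisk holder stand on the round tray, and the tall jar and lid rest on the brown oblong tray. Each was lowered to a light touch of about 5–9 N before I let go.

- **Final check:** with both cameras, each piece measured within about 2 mm of its ring centre and its top was at the height expected for sitting on the tray floor. All four looked upright. The open cup had moved less than about 1 mm, within measurement noise, and the arm was clear of everything.
- **Disagreements:**
  - The two cameras differed by about 3–5 mm in absolute position, so I averaged them and compared within each camera.
  - The whisk holder was gripped at 42 mm rather than its 36 mm waist, probably because the pads bore under the top flare; it held and was set down upright.
  - Two ring fits were poor: the round tray's narrow ring from the top camera and the oblong tray's wide ring from the side camera. I derived those two centres from the 100 mm ring spacing instead.

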